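Seat the spin-coater chuck and hold it down

TASK

Swing the spin coater's lid fully aside by its upright handle. Then take the chuck with the wide flange, bring it over the locating pin in the middle of the bowl, shifting it about until the hole in its underside drops over the pin, and press it down as far as the sprung seat goes, as one does while the vacuum catches. Finish still holding the chuck pressed down: do not let go or ease off, leave the lid open and leave all the other things on the bench where they are.

Things in the scene. Friction and masses are not known exactly. Their poses are not given: they have to be found in the camera images.
- coater: Spin coater, fixed grey box 290 x 250 x 85 mm with a round black bowl on top (outer radius 98 mm, wall 6, rim 130 mm above the bench, inner floor 89). Origin on the bench under the bowl's axis; z up, x points from its control panel to the lid's hinge post. The box reaches 133 mm in front of the origin, 158 mm behind, 125 mm to each side. Its place and yaw vary a little.
- lid (a joint): Angle (rad) of the grey lid, a level disc of radius 105 mm, top 141 mm above the bench, turning about the upright hinge post: 0 = over the bowl, grows as it swings to the coater's left (its +y; clockwise from above), stop at 1.9. Starts between 0 and 0.35, stays where it is left (hinge friction 0.12 N m).
- lid_handle (a point): Middle of the lid's handle: an upright steel round pin, 16 mm in diameter and 40 mm tall, in the middle of the lid, from 141 to 181 mm above the bench; this point is 161 mm above the bench and 130 mm from the hinge axis.
- lid_hinge (a point): Point on the lid's upright hinge axis, 133 mm above the bench.
- pin_tip (a point): Top of the locating pin, an upright fixed steel pin 12 mm in diameter on the bowl's axis (top 3 mm tapered to 7 mm), 117 mm above the bench; it stands 12 mm proud of the seat when the seat is up. Hidden from sight once the chuck is over it.
- seat (a joint): How far (m) the sprung seat, a flat white ring of 34 mm outer radius around the pin, is pressed down: 0 = up (its top 105 mm above the bench), 0.006 = fully down on its stop. It takes about 6 N to start it and 11 N to bring it fully down; the chuck's own weight does not move it. It springs up again if let go.
- seat_top (a point): Centre of the seat's top face (moves with the seat).
- wide_chuck: The chuck to fit: aluminium, round flange of radius 45 mm, 10 mm thick, with a round boss of 36 mm diameter on it, 50 mm tall in all, about 0.27 kg. Origin at the centre of its underside, z up. A blind round hole, 15 mm wide and 24 mm deep, opens in the middle of the underside. Stands upright on the bench to the right of the coater. Grip it by the boss.
- small_chuck: A second chuck, not wanted: the same boss and height but a flange of only 30 mm radius. Origin at the centre of its underside. It stands by the wide one; which of the two is nearer the coater varies. Leave it.
- beaker: Glass beaker, 72 mm wide, 92 mm tall, origin at the centre of its underside. Leave it.
- wash_bottle: White wash bottle, 64 mm wide, 195 mm tall with its spout, origin at the centre of its underside. Leave it.
- amber_jar: Small amber jar, 52 mm wide, 85 mm tall, origin at the centre of its underside. Leave it.
- petri_dish: Glass dish, 80 mm wide, 14 mm tall, origin at the centre of its underside. Leave it.
- screwdriver: Screwdriver lying on the bench. Leave it.
- brown_bottle: Amber bottle, 64 mm wide, 150 mm tall, origin at the centre of its underside. Leave it.

How it is judged (in metres and radians):
On the way, in this order (a step that is already met when the one before it is completed fails the run):
1. the lid is swung aside (past 1.5 rad) (value of joint lid above 1.5 rad), for 0.2 s.
2. the wide chuck has dropped over the pin (underside at least 6 mm below the pin's top, centred) (horizontal distance between wide_chuck and pin_tip below 0.004 m and angle between wide_chuck's own z axis and vertical below 0.06 rad and z of wide_chuck in the frame of pin_tip below -0.006 m), for 0.2 s.
At the end, for the whole second after the job is handed in: The wide chuck sits on the pin (centred within 4 mm, upright within 0.06 rad), flat on the seat (within 2 mm), and the gripper's fingers still hold it pressed down (over 3 N on it) with the seat at least 4.5 mm of its 6 mm down, at rest; the lid is still open past 1.5 rad (horizontal distance between wide_chuck and pin_tip below 0.004 m and angle between wide_chuck's own z axis and vertical below 0.06 rad and value of joint seat above 0.0045 m and z of wide_chuck in the frame of seat_top below 0.002 m and value of joint lid above 1.5 rad and contact force between the fingers and wide_chuck above 3 N and linear speed of wide_chuck below 0.02 m/s); the arm keeps its last pose, push and grip.
It fails at once if another thing on the bench was moved by more than 30 mm (distance of any of small_chuck, beaker, wash_bottle, amber_jar, petri_dish, screwdriver, brown_bottle from where it was at the start of the episode above 0.03 m).
It also fails if it takes over 61 s, if anything falls off the work surface, if the arm or the gripper's body presses on something with over 40 N, if the wrist force passes 120 N, or if a joint passes its speed limit or range.

ROBOT

A 6-joint arm with a two-finger parallel gripper is mounted at the origin on the work surface. World frame = base frame: x ahead of the robot, y to its left, z up, the work surface at z = 0. Lengths are in m, angles in degrees, forces in N, time in s.
With the tool pointing down it reaches from about 0.35 to 0.775 m from the base axis. Payload 5.5 kg.
Tool frame: the origin (TCP) lies at the very end of the fingers, on their centre line; the grasp point (between the pads) lies 19 mm behind it (bot.grip_depth is the distance from the TCP to the grasp point, in m); z points along the fingers, y is the line along which they close (so a half turn about z gives the same grasp; the last joint's range is limited). The gripper opens to 85 mm and grips with 20 to 120 N. Pads are 22 mm wide; open, the fingers measure 114 mm over their backs; the gripper's body (76 mm by 85 mm) begins 54 mm behind the grasp point. The pads swing forward as they close: fully open they stand 13 mm farther back than shut.
Start: joints at [65.283, 17.945, 2.641, 74.691, 0, 82.002], TCP at [0.165, 0.551, 0.231] pointing down, gripper open.
Joint ranges: [-158.12, 158.12], [-49.38, 96.58], [-58.88, 72.47], [-126.05, 133.96], [-84.25, 85.87], [-180, 180]. Speed limits (degrees/s): [147.25, 147.25, 180, 180, 180, 180].

INTERFACE

Orientations are given as [roll, pitch, yaw] about the fixed x, y, z axes, in that order (R = Rz(yaw) Ry(pitch) Rx(roll)).
In Python, from plant import bot gives the robot as it stands. The module is installed in compiled form; this text tells all that it offers.
- The arm moves only by the tool drive_tool, never from a script. Its argument "increments" is a list that holds one entry, the list of rows, each a list of 5 numbers: the shift along the tool's x, y, z each as a share of 200 mm, from -1 to 1, then the turn about the tool's z as a share of pi/2 rad, from -1 to 1, then the opening, from 0 (shut) to 1 (fully open). In form: [[[dx, dy, dz, twist, hand], ...]]. A call has 1 to 12 rows; each row is the pose to reach, as a shift and turn from the pose commanded when the call began, along the tool's axes at that moment; what a row does not reach only later rows make up. A row lasts 1/8 s, in which the tool goes at most 62.5 mm and 10.7 degrees, less where a joint would pass 70% of its speed; a pose out of reach is approached as far as the arm can. A call with a number of a shift or a turn outside -1 to 1 is refused whole. A call with a gripper value outside its range is refused whole. The fingers move at their own pace and stop on an object; "squeeze" is the grip in N (left out, the last holds). Time passes only in rows, so rows that repeat a pose let the fingers close. It gives the time, the measured TCP pose, the force, the opening and the grip force at its end, in the units of the state.
- bot.get_obs(): the state, without advancing time (a new reading comes with each control period).
- bot.camera(name): name is "scene" or "top" or "wrist"; returns (picture, depth): 420x560x3 uint8, red, green, blue; 420x560 float32, m along the optical axis (not along the pixel's ray), 0 where there is no reading.
- bot.calibration(name): a dict with "fx", "fy", "cx", "cy" (pixels), "distortion" ([k1, k2, p1, p2, k3] as OpenCV has them; the pictures are not rectified), "pose" (4x4, takes a point from camera to world coordinates); the wrist camera has in their place "tool_from_camera" (4x4, takes a point from camera to tool coordinates, whose origin is the TCP and whose axes are the flange's). Camera axes: x right, y up, looking along -z (the intrinsics and any distortion apply to the point x, -y, -z); pixel columns grow to the right and rows downward; lengths in m; the calibration is good to about 2 mm. A picture is of the moment at which its call begins: read the wrist's pose just before it. calibration takes no time and is no camera call.
- bot.sign_off(): hands the job in; it is judged then, once.
The state is a dict: "time": time; "q": joint angles; "qd": joint speeds; "effort": joint torques, N m; "tool_pos": TCP position; "eef_rot": TCP orientation; "contact_force": force on the tool from outside, world axes, zero at the start; "wrist_torque": the same for the moment, N m; "grip_width": finger opening in m; "grasp_force": force on a finger pad.
Only numpy, scipy, OpenCV 4.12 (cv2) and the standard library are available. Lean on these libraries where they do the work, as an engineer would, in place of code of your own. Each camera call takes 0.05 s, during which the arm holds its last target. There are 200 camera calls.

## Working session

There is one attempt and no reset: what is moved stays moved. The work goes in short steps, Python scripts to look and compute and a tool call to move; the robot and the scene stay as the last step left them, time stands still between calls to the robot, and variables do not carry over. Pictures are saved under pics/ and viewed, at most 10 in all, crops included, and the job is handed in when it is done.

Besides the shell and the picture viewer there is one more tool, called in YAML: its name, and indented under it one key for each argument. drive_tool: Moves the arm, as the interface text tells. Its arguments: {"type":"object","properties":{"increments":{"type":"array"},"squeeze":{"type":"number"}},"required":["increments"]}

```bash
mkdir -p pics
cat > h.py <<'E'
import numpy as np, cv2
from plant import bot
def snap(name,fn):
    im,d=bot.camera(name); cv2.imwrite(f'pics/{fn}.png',im[:,:,::-1]); np.save(f'pics/{fn}_d.npy',d); return im,d
def cloud(name,d,pose=None):
    c=bot.calibration(name); P=c['pose'] if pose is None else pose
    h,w=d.shape; u,v=np.meshgrid(np.arange(w),np.arange(h))
    K=np.array([[c['fx'],0,c['cx']],[0,c['fy'],c['cy']],[0,0,1]])
    n=cv2.undistortPoints(np.stack([u,v],-1).reshape(-1,1,2).astype(float),K,np.array(c['distortion'])).reshape(h,w,2)
    p=np.stack([n[...,0]*d,-n[...,1]*d,-d],-1)
    W=p@P[:3,:3].T+P[:3,3]; W[d<=0]=np.nan
    return W
E
python3 - <<'E'
from h import *
o=bot.get_obs(); print(o)
im,d=snap('top','t0'); im2,d2=snap('scene','s0')
np.save('pics/t0_w.npy',cloud('top',d)); np.save('pics/s0_w.npy',cloud('scene',d2))
print(bot.calibration('top'))
E
```

```text
{'time': 0.0, 'q': array([ 6.52831827e+01,  1.79901138e+01,  2.57729149e+00,  7.46904256e+01,
       -7.64766625e-04,  8.20012424e+01]), 'qd': array([ 0.0259276 , -0.06628409, -0.11147558,  0.01974643, -0.00856788,
       -0.01028324]), 'effort': array([ 4.57058222e-04, -4.80626786e+01,  2.98533297e+01,  1.94089237e-02,
        4.86272552e-05, -2.73035354e-07]), 'tool_pos': array([0.16520736, 0.55022579, 0.23041798]), 'eef_rot': array([-1.79897650e+02, -1.36097852e-02,  1.63281929e+02]), 'contact_force': array([0.03309454, 0.1355832 , 0.25597722]), 'wrist_torque': array([ 0.04154123, -0.03017326,  0.01369023]), 'grasp_force': 0.0, 'grip_width': 0.08535586159473883}
{'fx': 475.0104512638726, 'fy': 475.0104512638726, 'cx': 277.1910096198296, 'cy': 210.8933728245929, 'distortion': array([-0.01540382,  0.        ,  0.        ,  0.        ,  0.        ]), 'pose': array([[-0.02732337,  0.99105915, -0.13059555,  0.32110805],
       [-0.99956456, -0.02854358, -0.00748037,  0.01137115],
       [-0.01114115,  0.1303343 ,  0.99140751,  1.4416543 ],
       [ 0.        ,  0.        ,  0.        ,  1.        ]])}
```

View pics/t0.png

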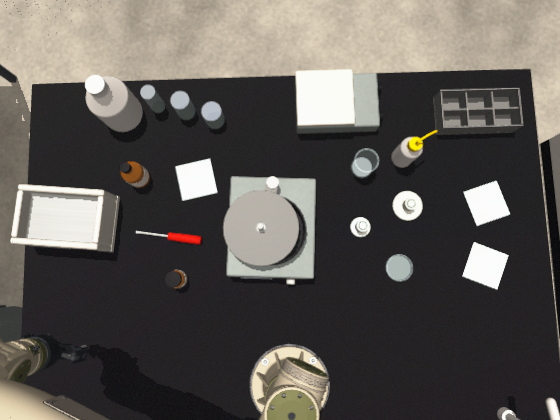

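View pics/s0.png

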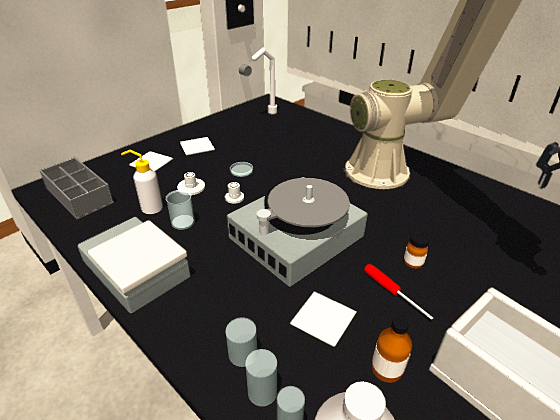

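The top view shows the lid centred at about (262,229), its handle at (261,227) and the hinge post at (272,184). The wide chuck is at (408,205), the small one at (361,227), the beaker at (365,163), the wash bottle at (407,152) and the dish at (399,267).

Run:
```python
from h import *
W=np.load('pics/t0_w.npy'); S=np.load('pics/s0_w.npy')
def circ(xy):
    A=np.c_[2*xy,np.ones(len(xy))]; s=np.linalg.lstsq(A,(xy**2).sum(1),rcond=None)[0]; return s[:2],np.sqrt(s[2]+s[:2]@s[:2])
def sel(W,c,r,z0,z1):
    P=W.reshape(-1,3); P=P[~np.isnan(P[:,0])]
    return P[(np.hypot(*(P[:,:2]-c).T)<r)&(P[:,2]>z0)&(P[:,2]<z1)]
for n,(u,v) in dict(lid=(250,240),handle=(261,226),post=(272,183),wide=(409,205),small=(362,226),beaker=(365,163),wash=(407,152),dish=(399,267),jar=(175,280),brown=(132,172),sd=(185,238),panel=(291,281)).items():
    print(n,W[v,u].round(3))
lid=W[229,262,:2]
for nm,C in (('top',W),('scene',S)):
    for n,c,r,z0,z1 in (('lid',lid,.12,.134,.147),('handle',lid,.05,.165,.19),('post',W[183,272,:2],.025,.125,.25),('wideflange',W[205,409,:2],.06,.003,.016),('wideboss',W[205,409,:2],.03,.035,.06),('small fl',W[226,362,:2],.04,.003,.016),('smallboss',W[226,362,:2],.03,.035,.06)):
        p=sel(C,c,r,z0,z1)
        if len(p)>2:
            (hc,hr)=cv2.minEnclosingCircle(p[:,:2].astype(np.float32)); print(nm,n,len(p),p.mean(0).round(4),np.round(hc,4),round(hr,4),p[:,2].max().round(3))
p=sel(W,lid,.25,.07,.095); print('box',cv2.minAreaRect(p[:,:2].astype(np.float32)),len(p), p[:,2].mean())
p=sel(S,lid,.25,.07,.095); print('box',cv2.minAreaRect(p[:,:2].astype(np.float32)),len(p), p[:,2].mean())
```

```text
lid [0.414 0.098 0.139]
handle [0.448 0.065 0.176]
post [0.571 0.033 0.144]
wide [ 0.511 -0.368  0.05 ]
small [ 0.452 -0.226  0.052]
beaker [ 0.652 -0.253  0.004]
wash [ 0.651 -0.35   0.13 ]
dish [ 0.33  -0.339  0.004]
jar [0.311 0.317 0.086]
brown [0.62  0.433 0.117]
sd [0.434 0.3   0.024]
panel [ 0.298 -0.012  0.056]
top lid 4432 [0.4495 0.0668 0.1403] [0.4468 0.0583] 0.1143 0.147
top handle 30 [0.4491 0.0669 0.1784] [0.4496 0.0672] 0.0077 0.187
top post 180 [0.5678 0.0338 0.1427] [0.5684 0.0332] 0.0228 0.15
top wideflange 558 [ 0.5133 -0.3699  0.0087] [ 0.5094 -0.3665] 0.0591 0.016
top wideboss 127 [ 0.5166 -0.3737  0.0482] [ 0.5174 -0.3746] 0.0185 0.057
top small fl 191 [ 0.4527 -0.2238  0.0086] [ 0.452  -0.2248] 0.0393 0.016
top smallboss 125 [ 0.4556 -0.227   0.0482] [ 0.456  -0.2283] 0.0183 0.058
scene lid 3111 [0.461  0.0765 0.14  ] [0.4537 0.0654] 0.1097 0.147
scene handle 50 [0.4545 0.071  0.1751] [0.453  0.0704] 0.0087 0.182
scene post 208 [0.5744 0.0387 0.1409] [0.57   0.0342] 0.0243 0.147
scene wideflange 235 [ 0.5213 -0.3634  0.0092] [ 0.519  -0.3711] 0.0467 0.015
scene wideboss 95 [ 0.5233 -0.3689  0.0461] [ 0.5203 -0.3728] 0.0201 0.052
scene small fl 124 [ 0.4665 -0.2166  0.009 ] [ 0.46   -0.2245] 0.0304 0.016
scene smallboss 102 [ 0.4616 -0.2227  0.0461] [ 0.4592 -0.2262] 0.019 0.052
box ((0.4563162922859192, 0.039398014545440674), (0.2502974569797516, 0.2926582992076874), 86.7489242553711) 3932 0.08412133502299289
box ((0.4607714116573334, 0.042304687201976776), (0.25032851099967957, 0.2940528094768524), 86.55693054199219) 3293 0.08320483127264808
```

```bash
cat >> h.py <<'E'
def go(frm,yaw,*pts):
    "shares for world points from commanded pose frm, tool down at yaw"
    c,s=np.cos(np.radians(yaw)),np.sin(np.radians(yaw)); R=np.array([[c,s,0],[s,-c,0],[0,0,-1]])
    for p in pts: print(np.round(p,4),(R@(np.array(p)-frm)/.2).round(4))
E
python3 - <<'E'
from h import *
a=np.array([.165,.551,.231]); b=np.array([.4515,.069,.231])
for k in range(3): go(a+(b-a)*k/3,163.28,a+(b-a)*(k+1)/3)
E
```

```text
[0.2605 0.3903 0.231 ] [-0.6884 -0.632   0.    ]
[0.356  0.2297 0.231 ] [-0.6884 -0.632   0.    ]
[0.4515 0.069  0.231 ] [-0.6884 -0.632   0.    ]
```

drive_tool:
  increments:
    - [[-0.17,-0.16,0,0,1],[-0.34,-0.32,0,0,1],[-0.51,-0.47,0,0,1],[-0.69,-0.63,0,0,1]]

```text
time: 0.6
tool_pos: [0.2617, 0.389, 0.2309]
eef_rot: [-180.0, -0.0, 163.3]
contact_force: [0.4, 0.9, -0.7]
grip_width: 0.0851
grasp_force: 0.0
```

drive_tool:
  increments:
    - [[-0.17,-0.16,0,0,1],[-0.34,-0.32,0,0,1],[-0.51,-0.47,0,0,1],[-0.69,-0.63,0,0,1]]

```text
time: 1.1
tool_pos: [0.3576, 0.2286, 0.2311]
eef_rot: [180.0, -0.0, 163.3]
contact_force: [1.8, 1.1, 0.1]
grip_width: 0.0853
grasp_force: 0.0
```

drive_tool:
  increments:
    - [[-0.17,-0.16,0,0,1],[-0.34,-0.32,0,0,1],[-0.51,-0.47,0,0,1],[-0.69,-0.63,0,0,1],[-0.69,-0.63,0,0,1],[-0.69,-0.63,0,0,1]]

```text
time: 1.85
tool_pos: [0.4525, 0.0698, 0.2309]
eef_rot: [180.0, -0.1, 163.2]
contact_force: [-0.2, 0.2, -0.8]
grip_width: 0.0857
grasp_force: 0.0
```

```bash
cat >> h.py <<'E'
from scipy.spatial.transform import Rotation as Ro
def wrist(fn):
    o=bot.get_obs(); im,d=snap('wrist',fn); T=np.eye(4); T[:3,:3]=Ro.from_euler('xyz',o['eef_rot'],degrees=True).as_matrix(); T[:3,3]=o['tool_pos']
    c=bot.calibration('wrist'); W=cloud('wrist',d,T@c['tool_from_camera']); np.save(f'pics/{fn}_w.npy',W); return o,im,W
def sel(W,c,r,z0,z1):
    P=W.reshape(-1,3); P=P[~np.isnan(P[:,0])]
    return P[(np.hypot(*(P[:,:2]-c).T)<r)&(P[:,2]>z0)&(P[:,2]<z1)]
E
python3 - <<'E'
from h import *
o,im,W=wrist('w1'); print(o['time'],o['tool_pos'],o['eef_rot'],bot.calibration('wrist')['tool_from_camera'].round(3).tolist())
p=sel(W,o['tool_pos'][:2],.05,.165,.19)
print(len(p),p.mean(0),cv2.minEnclosingCircle(p[:,:2].astype(np.float32)), p[:,2].max())
E
```

```text
1.85 [0.45249973 0.06975547 0.23085012] [ 1.79997804e+02 -9.41468345e-02  1.63245068e+02] [[0.001, 0.959, 0.282, 0.072], [1.0, -0.001, -0.001, 0.0], [-0.0, 0.282, -0.959, -0.142], [0.0, 0.0, 0.0, 1.0]]
682 [0.44805449 0.06852611 0.17807767] ((0.44944924116134644, 0.06791649758815765), 0.007987318560481071) 0.1821360489687983
```

View pics/w1.png

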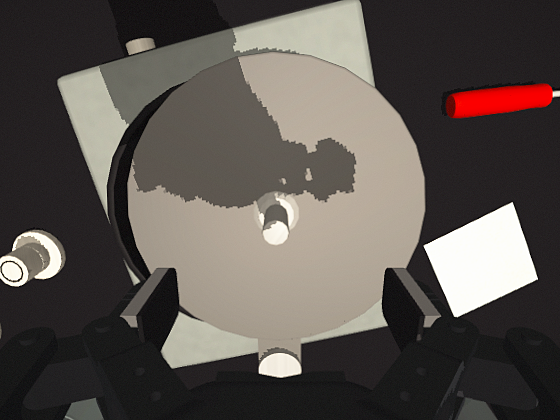

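The handle's top is at (275,232), midway between the open fingers, so I can go down and grip it.

drive_tool:
  increments:
    - [[0.012,-0.013,0.2,0,1],[0.012,-0.013,0.4,0,1],[0.012,-0.013,0.4,0,0.5],[0.012,-0.013,0.4,0,0],[0.012,-0.013,0.4,0,0],[0.012,-0.013,0.4,0,0],[0.012,-0.013,0.4,0,0],[0.012,-0.013,0.4,0,0]]
  squeeze: 20

```text
time: 2.9
tool_pos: [0.4512, 0.0679, 0.1527]
eef_rot: [179.9, 0.1, 163.3]
contact_force: [-0.8, 0.5, 7.3]
grip_width: 0.0153
grasp_force: 21.6
```

Run:
```python
from h import *
o=bot.get_obs(); print(o['tool_pos'],o['grip_width'],o['grasp_force'],o['contact_force'])
p=o['tool_pos']; h=np.array([.573,.034]) # hinge
v=p[:2]-h; print(np.hypot(*v))
pts=[]
th0=np.degrees(np.arctan2(v[1],-v[0])); print(th0); r=.13
h=p[:2]-.13*np.array([-np.cos(np.radians(th0)),np.sin(np.radians(th0))]); print('hinge',h)
for t in np.linspace(th0,102,12)[1:]:
    t=np.radians(t); pts.append([h[0]-r*np.cos(t),h[1]+r*np.sin(t),p[2]])
go(p,163.28,*pts)
```

```text
[0.45117701 0.06789897 0.15273324] 0.015279572292836593 21.550200283527374 [-0.7716832   0.54579861  7.26901652]
0.12645149934947464
15.549978736412834
hinge [0.57641861 0.03304872]
[0.4571 0.0847 0.1527] [-0.0043  0.089   0.    ]
[0.4653 0.1005 0.1527] [-0.0207  0.1765  0.    ]
[0.4756 0.1151 0.1527] [-0.0489  0.261   0.    ]
[0.4877 0.1281 0.1527] [-0.0885  0.3409  0.    ]
[0.5016 0.1393 0.1527] [-0.1385  0.4146  0.    ]
[0.5168 0.1486 0.1527] [-0.1982  0.4807  0.    ]
[0.5332 0.1556 0.1527] [-0.2664  0.5381  0.    ]
[0.5503 0.1604 0.1527] [-0.3417  0.5856  0.    ]
[0.568  0.1628 0.1527] [-0.4229  0.6224  0.    ]
[0.5858 0.1627 0.1527] [-0.5083  0.6477  0.    ]
[0.6034 0.1602 0.1527] [-0.5964  0.6611  0.    ]
```

drive_tool:
  increments:
    - [[-0.004,0.089,-0.02,0,0],[-0.02,0.176,-0.02,0,0],[-0.049,0.261,-0.02,0,0],[-0.088,0.341,-0.02,0,0],[-0.138,0.415,-0.02,0,0],[-0.198,0.481,-0.02,0,0],[-0.266,0.538,-0.02,0,0],[-0.342,0.586,-0.02,0,0],[-0.423,0.622,-0.02,0,0],[-0.508,0.648,-0.02,0,0],[-0.596,0.661,-0.02,0,0],[-0.596,0.661,-0.02,0,0]]

```text
time: 4.4
tool_pos: [0.6043, 0.1591, 0.1552]
eef_rot: [-179.9, 0.1, 163.2]
contact_force: [-1.8, -5.7, -5.4]
grip_width: 0.015
grasp_force: 20.8
```

Run:
```python
from h import *
o=bot.get_obs(); print(o['tool_pos'],o['grip_width'],o['grasp_force'],o['contact_force'])
p=o['tool_pos']; h=np.array([.5755,.0335]); v=p[:2]-h
print(np.hypot(*v),np.radians(np.degrees(np.arctan2(v[1],-v[0]))-3.3))
im,d=snap('top','t1'); W=cloud('top',d); np.save('pics/t1_w.npy',W)
```

```text
[0.60433868 0.15912103 0.15520331] 0.015010595861726272 20.805651247501373 [-1.78734342 -5.68259942 -5.37995972]
0.12888875792333465 1.7388593405966528
```

View pics/t1.png

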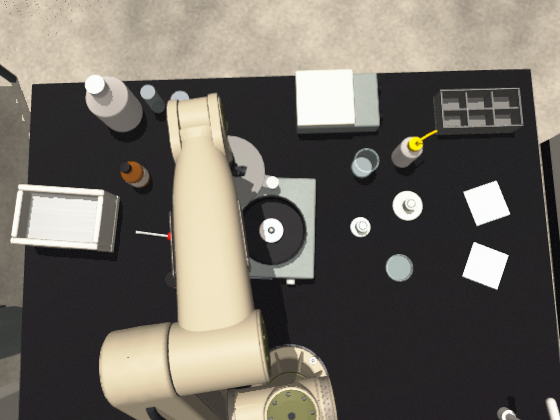

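The lid is open at about 1.74 rad. The bowl is exposed, with the seat and pin at (271,230). Next I let go, lift, and look at the pin from above.

drive_tool:
  increments:
    - [[0,0,0,0,1],[0,0,0,0,1],[0,0,0,0,1],[0,0,0,0,1],[0,0,-0.2,0,1],[0,0,-0.45,0,1],[0,0,-0.6,0,1],[0.15,-0.2,-0.6,0,1],[0.3,-0.4,-0.6,0,1],[0.45,-0.6,-0.6,0,1],[0.6,-0.8,-0.6,0,1],[0.6,-0.8,-0.6,0,1]]

```text
time: 5.95
tool_pos: [0.4388, 0.0404, 0.2759]
eef_rot: [-180.0, 0.0, 163.1]
contact_force: [0.4, 0.6, -0.8]
grip_width: 0.0852
grasp_force: 0.0
```

drive_tool:
  increments:
    - [[0,0,0,0,1],[0,0,0,0,1],[0,0,0,0,1]]

```text
time: 6.32
tool_pos: [0.4421, 0.0419, 0.2751]
eef_rot: [180.0, -0.0, 163.3]
contact_force: [0.5, -0.1, 0.0]
grip_width: 0.0857
grasp_force: 0.0
```

Run:
```python
from h import *
o,im,W=wrist('w2'); print(o['time'],o['tool_pos'],o['eef_rot'],o['q'])
c=np.array([.446,.0415])
for z0,z1,r in ((.108,.125,.025),(.1,.108,.045),(.123,.135,.11)):
    p=sel(W,c,r,z0,z1)
    if len(p)>5: print(len(p),p.mean(0),cv2.minEnclosingCircle(p[:,:2].astype(np.float32)))
T=np.load('pics/t1_w.npy')
for z0,z1,r in ((.108,.125,.025),(.1,.108,.045)):
    p=sel(T,c,r,z0,z1)
    if len(p)>5: print('top',len(p),p.mean(0),cv2.minEnclosingCircle(p[:,:2].astype(np.float32)))
```

```text
6.325 [0.44211024 0.04185073 0.27505508] [ 1.79995018e+02 -1.73264873e-02  1.63338439e+02] [-4.97639305e+00  2.78488237e+00 -9.85183930e+00  7.73792367e+01
  8.38803547e-03  1.16851674e+01]
151 [0.44420407 0.04083436 0.11450445] ((0.44578009843826294, 0.040534816682338715), 0.005991117563098669)
3704 [0.4441362  0.04090941 0.10404753] ((0.44513577222824097, 0.04059281945228577), 0.03401743993163109)
5757 [0.44140807 0.04230014 0.12835256] ((0.4488438069820404, 0.045916229486465454), 0.10479355603456497)
top 31 [0.44501028 0.04040887 0.11119768] ((0.4470141530036926, 0.04139680787920952), 0.024142980575561523)
top 352 [0.44421443 0.03957973 0.10389783] ((0.44480618834495544, 0.039963677525520325), 0.033604174852371216)
```

View pics/w2.png

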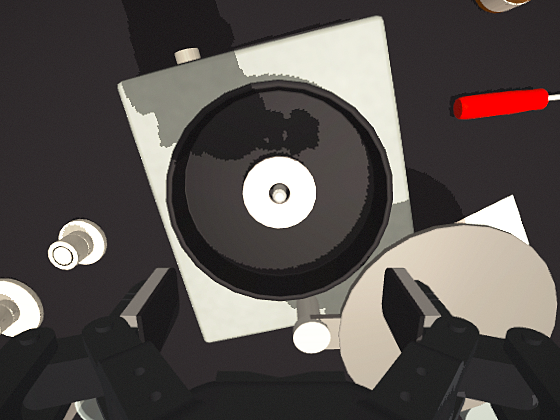

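The wrist view shows the pin in the seat at (279,193). I measured it at world (0.4453, 0.0406). Now to the wide chuck.

drive_tool:
  increments:
    - [[-0.12,-0.23,0,0,1],[-0.24,-0.47,0,0,1],[-0.36,-0.7,0,0,1],[-0.485,-0.935,0,0,1]]

```text
time: 6.88
tool_pos: [0.4811, -0.167, 0.2751]
eef_rot: [180.0, 0.0, 163.3]
contact_force: [0.6, -0.3, 1.0]
grip_width: 0.0856
grasp_force: 0.0
```

drive_tool:
  increments:
    - [[-0.12,-0.23,0,0,1],[-0.24,-0.47,0,0,1],[-0.36,-0.7,0.1,0,1],[-0.485,-0.935,0.25,0,1],[-0.485,-0.935,0.25,0,1],[-0.485,-0.935,0.25,0,1],[-0.485,-0.935,0.25,0,1]]

```text
time: 7.75
tool_pos: [0.5202, -0.3715, 0.2265]
eef_rot: [-180.0, 0.1, 163.4]
contact_force: [0.5, 0.7, 1.2]
grip_width: 0.0852
grasp_force: 0.0
```

Run:
```python
from h import *
o,im,W=wrist('w3'); print(o['time'],o['tool_pos'],o['eef_rot'],o['q'])
c=np.array([.519,-.3725])
for z0,z1,r in ((.046,.054,.03),(.007,.013,.06)):
    p=sel(W,c,r,z0,z1)
    if len(p)>5: print(len(p),p.mean(0),cv2.minEnclosingCircle(p[:,:2].astype(np.float32)))
b,r=cv2.minEnclosingCircle(sel(W,c,.03,.046,.054)[:,:2].astype(np.float32))
go(o['tool_pos'],163.28,[*b,.10],[*b,.02])
```

```text
7.75 [ 0.52015843 -0.371543    0.22654419] [-1.79978069e+02  8.07150364e-02  1.63367733e+02] [-4.27347627e+01  2.53207393e+01  1.27799922e+01  7.73771211e+01
  1.58188944e-02 -2.61024686e+01]
1112 [ 0.51710023 -0.37399938  0.04914761] ((0.5174558758735657, -0.3740198314189911), 0.01801745593547821)
4238 [ 0.51464429 -0.37311428  0.00917082] ((0.5176095366477966, -0.3741673529148102), 0.04473283141851425)
[ 0.5175 -0.374   0.1   ] [ 0.0094 -0.0157  0.6327]
[ 0.5175 -0.374   0.02  ] [ 0.0094 -0.0157  1.0327]
```

View pics/w3.png

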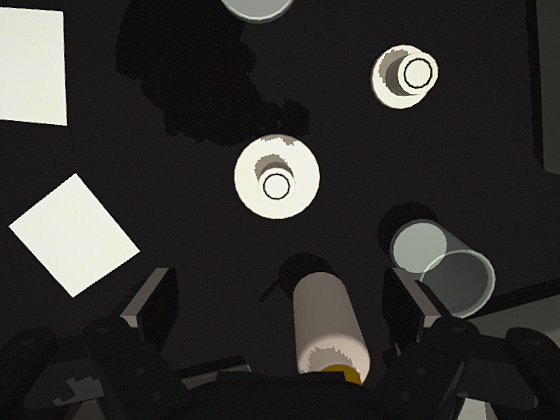

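The wide chuck's boss is at (276,186) with a clear gap all round. The wash bottle is behind it at (335,330) and stays clear. I'll descend and grip.

drive_tool:
  increments:
    - [[0.009,-0.016,0.2,0,1],[0.009,-0.016,0.45,0,1],[0.009,-0.016,0.63,0,1],[0.009,-0.016,0.75,0,1],[0.009,-0.016,0.88,0,1],[0.009,-0.016,1.0,0,1],[0.009,-0.016,1.0,0,1],[0.009,-0.016,1.0,0,1]]

```text
time: 8.8
tool_pos: [0.5178, -0.3752, 0.027]
eef_rot: [-179.9, 0.1, 163.3]
contact_force: [0.1, -0.7, 0.8]
grip_width: 0.085
grasp_force: 0.0
```

Run:
```python
from h import *
o=bot.get_obs(); print(o['tool_pos'],o['eef_rot'],o['contact_force'])
go(o['tool_pos'],163.28,[.5175,-.374,.02])
```

```text
[ 0.51784095 -0.37519649  0.02703309] [-1.79948578e+02  1.15370699e-01  1.63326555e+02] [ 0.05343168 -0.73940701  0.79191402]
[ 0.5175 -0.374   0.02  ] [0.0034 0.0052 0.0352]
```

drive_tool:
  increments:
    - [[0.003,0.005,0.04,0,1],[0.003,0.005,0.04,0,0.6],[0.003,0.005,0.04,0,0],[0.003,0.005,0.04,0,0],[0.003,0.005,0.04,0,0],[0.003,0.005,0.04,0,0],[0.003,0.005,0.04,0,0],[0.003,0.005,0.04,0,0]]
  squeeze: 60

```text
time: 9.8
tool_pos: [0.5169, -0.3745, 0.0177]
eef_rot: [-180.0, 0.0, 163.3]
contact_force: [-0.1, -1.0, 6.0]
grip_width: 0.0344
grasp_force: 60.6
```

drive_tool:
  increments:
    - [[0,0,-0.1,0,0],[0,0,-0.3,0,0],[0,0,-0.6,0,0],[0,0,-0.9,0,0],[0,0,-1,0,0],[0,0,-1,0,0],[0,0,-1,0,0]]

```text
time: 10.68
tool_pos: [0.5158, -0.373, 0.2146]
eef_rot: [179.9, -0.2, 163.3]
contact_force: [-0.1, -0.2, -3.5]
grip_width: 0.0345
grasp_force: 60.6
```

Run:
```python
from h import *
o,im,W=wrist('w4'); t=o['tool_pos']; print(o['time'],t,o['eef_rot'],o['grip_width'],o['grasp_force'])
R=Ro.from_euler('xyz',o['eef_rot'],degrees=True).as_matrix()
L=(W-t)@R   # tool coords
P=L.reshape(-1,3); P=P[~np.isnan(P[:,0])]; P=P[(abs(P[:,0])<.06)&(abs(P[:,1])<.06)]
h,e=np.histogram(P[:,2],np.arange(-.06,.06,.004)); print(list(zip(e.round(3),h)))
for z0,z1 in ((.003,.013),):
    p=P[(P[:,2]>z0)&(P[:,2]<z1)]
    print(len(p),p.min(0),p.max(0),p.mean(0),cv2.minEnclosingCircle(p[:,:2].astype(np.float32)))
```

```text
10.675 [ 0.51577633 -0.37301865  0.21455465] [179.86944395  -0.22189385 163.28674405] 0.03446746579122546 60.57360663078725
[(np.float64(-0.06), np.int64(4050)), (np.float64(-0.056), np.int64(4108)), (np.float64(-0.052), np.int64(1539)), (np.float64(-0.048), np.int64(1167)), (np.float64(-0.044), np.int64(555)), (np.float64(-0.04), np.int64(990)), (np.float64(-0.036), np.int64(1637)), (np.float64(-0.032), np.int64(5824)), (np.float64(-0.028), np.int64(811)), (np.float64(-0.024), np.int64(707)), (np.float64(-0.02), np.int64(681)), (np.float64(-0.016), np.int64(617)), (np.float64(-0.012), np.int64(557)), (np.float64(-0.008), np.int64(410)), (np.float64(-0.004), np.int64(339)), (np.float64(0.0), np.int64(214)), (np.float64(0.004), np.int64(1793)), (np.float64(0.008), np.int64(10536)), (np.float64(0.012), np.int64(186)), (np.float64(0.016), np.int64(18)), (np.float64(0.02), np.int64(0)), (np.float64(0.024), np.int64(0)), (np.float64(0.028), np.int64(0)), (np.float64(0.032), np.int64(0)), (np.float64(0.036), np.int64(0)), (np.float64(0.04), np.int64(0)), (np.float64(0.044), np.int64(0)), (np.float64(0.048), np.int64(0)), (np.float64(0.052), np.int64(0))]
12433 [-0.04023429 -0.04452683  0.00300905] [0.04399961 0.0446818  0.01298643] [0.02067302 0.00028205 0.00865632] ((-0.0008467967854812741, 0.00031686382135376334), 0.045079611241817474)
```

View pics/w4.png

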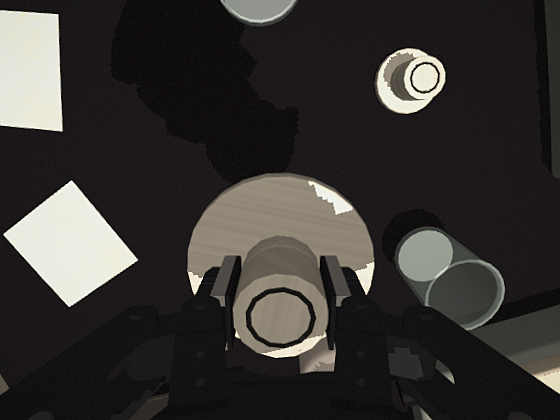

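The chuck is held squarely, with the boss top at (281,318). Its centre is within 1 mm of the tool axis. Now over the pin.

drive_tool:
  increments:
    - [[0.1,0.2,0,0,0],[0.2,0.4,0,0,0],[0.33,0.65,0,0,0],[0.469,0.939,0,0,0]]

```text
time: 11.22
tool_pos: [0.4797, -0.1669, 0.2151]
eef_rot: [179.9, -0.2, 163.2]
contact_force: [0.3, 0.6, -3.0]
grip_width: 0.0346
grasp_force: 60.8
```

drive_tool:
  increments:
    - [[0.13,0.26,0,0,0],[0.26,0.52,0,0,0],[0.37,0.75,0,0,0],[0.469,0.939,0.05,0,0],[0.469,0.939,0.18,0,0],[0.469,0.939,0.3,0,0],[0.469,0.939,0.3,0,0],[0.469,0.939,0.3,0,0],[0.469,0.939,0.3,0,0]]

```text
time: 12.35
tool_pos: [0.446, 0.0378, 0.1581]
eef_rot: [180.0, 0.1, 163.3]
contact_force: [-1.0, 0.1, -3.1]
grip_width: 0.0347
grasp_force: 61.1
```

Run:
```python
from h import *
o=bot.get_obs(); print(o['time'],o['tool_pos'],o['eef_rot'],o['contact_force'],o['grip_width'])
go(o['tool_pos'],163.28,[.4444,.0405,.14],[.4444,.0405,.125])
```

```text
12.35 [0.44598117 0.03784632 0.15806354] [1.79975609e+02 7.47034216e-02 1.63258291e+02] [-1.03933352  0.09262994 -3.12000349] 0.03470324545361997
[0.4444 0.0405 0.14  ] [0.0114 0.0104 0.0903]
[0.4444 0.0405 0.125 ] [0.0114 0.0104 0.1653]
```

drive_tool:
  increments:
    - [[0.011,0.01,0,0,0],[0.011,0.01,0.04,0,0],[0.011,0.01,0.08,0,0],[0.011,0.01,0.1,0,0],[0.011,0.01,0.115,0,0],[0.011,0.01,0.13,0,0],[0.011,0.01,0.13,0,0],[0.011,0.01,0.13,0,0]]

```text
time: 13.35
tool_pos: [0.4439, 0.0406, 0.1314]
eef_rot: [180.0, 0.0, 163.3]
contact_force: [0.2, 0.2, -3.2]
grip_width: 0.0342
grasp_force: 61.1
```

drive_tool:
  increments:
    - [[0,0,0.01,0,0],[0,0,0.02,0,0],[0,0,0.03,0,0],[0,0,0.04,0,0],[0,0,0.045,0,0],[0,0,0.045,0,0],[0,0,0.045,0,0]]

```text
time: 14.22
tool_pos: [0.4437, 0.0406, 0.1226]
eef_rot: [180.0, 0.0, 163.3]
contact_force: [-2.2, 0.9, 2.7]
grip_width: 0.0345
grasp_force: 61.7
```

It's in the hole and touching the seat: the force on the tool went up by 6 N at the expected height. Now I press.

drive_tool:
  increments:
    - [[0,0,0.01,0,0],[0,0,0.02,0,0],[0,0,0.03,0,0],[0,0,0.035,0,0],[0,0,0.035,0,0],[0,0,0.035,0,0]]
  squeeze: 80

```text
time: 14.98
tool_pos: [0.4439, 0.0406, 0.1167]
eef_rot: [180.0, 0.1, 163.3]
contact_force: [-6.4, 0.7, 15.7]
grip_width: 0.0342
grasp_force: 81.3
```

drive_tool:
  increments:
    - [[0.005,0,0.005,0,0],[0.005,0,0.005,0,0],[0.005,0,0.005,0,0],[0.005,0,0.005,0,0]]

```text
time: 15.48
tool_pos: [0.4439, 0.0406, 0.1167]
eef_rot: [180.0, 0.2, 163.3]
contact_force: [-7.3, -0.4, 21.1]
grip_width: 0.0342
grasp_force: 81.6
```

Run:
```python
from h import *
o,im,W=wrist('w5'); t=o['tool_pos']; print(o['time'],t,o['eef_rot'],o['contact_force'],o['wrist_torque'])
R=Ro.from_euler('xyz',o['eef_rot'],degrees=True).as_matrix()
P=((W-t)@R).reshape(-1,3); P=P[~np.isnan(P[:,0])]; P=P[(np.hypot(P[:,0],P[:,1])<.05)]
p=P[(P[:,2]>.003)&(P[:,2]<.0135)]
print(len(p),p.mean(0),cv2.minEnclosingCircle(p[:,:2].astype(np.float32)))
q=p[(np.hypot(p[:,0],p[:,1])<.042)&(p[:,0]>.022)]; A=np.c_[q[:,:2],np.ones(len(q))]; print('plane',np.linalg.lstsq(A,q[:,2],rcond=None)[0])
L=cloud('top',bot.camera('top')[1]); p=sel(L,[.604,.16],.11,.135,.147); print('lid',len(p),p.mean(0))
```

```text
15.475 [0.44391984 0.04064143 0.11667504] [179.98907563   0.20178352 163.27996176] [-7.26364355 -0.36700014 21.09377728] [-0.15912859  1.52098077 -0.01057006]
12514 [0.02083752 0.00019581 0.00849081] ((-0.00041222129948437214, 0.00024004762235563248), 0.044858790934085846)
plane [-0.00331044 -0.0009853   0.00848985]
lid 3781 [0.61245384 0.16168601 0.14030232]
```

View pics/w5.png

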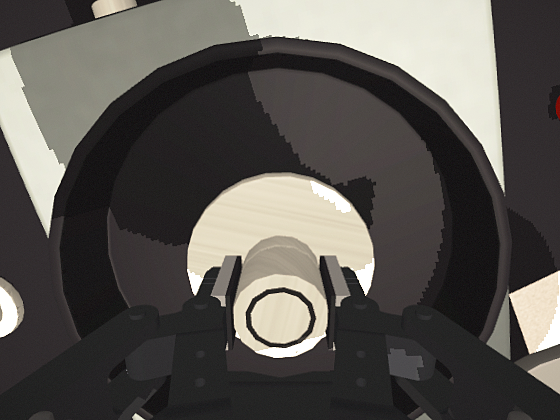

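The chuck sits flat and centred in the bowl, boss at (281,318). Extra push raised the force but not the depth, so the seat is on its stop. The lid is still open, so I'll hand it in.

```bash
python3 -c "
from plant import bot
print(bot.sign_off())"
```

```text
the job is handed in; nothing more can be done
None
```

I handed the job in at about 15.5 s, with the lid open at about 1.74 rad and the wide chuck over the pin, still gripped and pressed onto the seat's stop (about 21 N on the tool); the hand-in gave no verdict.

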